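# Clear the pot stand from under the tea-house tap and set the mug there

### The arm

A 6-joint arm with a two-finger parallel gripper is mounted at the origin on the work surface. World frame = base frame: x ahead of the robot, y to its left, z up, the work surface at z = 0. Lengths are in m, angles in rad, forces in N, time in s.
With the tool pointing down it reaches from about 0.25 to 0.8 m from the base axis. Payload 8.5 kg.
Tool frame: the origin (TCP) lies midway between the tips of the shut fingers; the grasp point (between the pads) lies 19 mm behind it; z points along the fingers, y is the direction in which the jaws open and shut (so a half turn about z gives the same grasp; the last joint's range is limited). The gripper opens to 85 mm and grips with 20 to 120 N. Pads are 22 mm wide; open, the fingers measure 114 mm over their backs; the gripper's body (76 mm by 85 mm) begins 54 mm behind the grasp point. The pads swing forward as they close: fully open they stand 13 mm farther back than shut.
Start: joints at [1.255, 0.238, -0.013, 1.319, 0, 1.571], TCP at [0.163, 0.499, 0.231] pointing down, gripper open.
Joint ranges: [-2.66, 2.66], [-1.03, 1.9], [-1.14, 1.46], [-1.82, 2.27], [-1.45, 1.34], [-3.14, 3.14]. Speed limits (rad/s): [2.22, 2.22, 2.79, 3.14, 3.14, 3.14].

### API

Orientations are given as [roll, pitch, yaw] about the fixed x, y, z axes, in that order (R = Rz(yaw) Ry(pitch) Rx(roll)).
In Python, from cell import get_obs, read_camera, camera_model, job_done gives the robot as it stands.
- The arm moves only by the tool carry_out, never from a script. Its argument "increments" is a list of rows, each a list of 5 numbers: the gripper command: -1 is fully open, 1 is shut, values between are in proportion, then the shift along the tool's x, y, z in mm, then the turn about the tool's z in rad. In form: [[grip, dx, dy, dz, turn], ...]. A call has exactly 8 rows; each row shifts and turns the pose as measured when the row begins, along the tool's axes as they then stand; what a row does not reach is not made up. A row lasts 1/8 s, in which the tool goes at most 62.5 mm and 10.7 degrees, less where a joint would pass 70% of its speed; a pose out of reach is approached as far as the arm can. A call is refused whole if a number of a shift passes 62.5 or a number of a turn 0.188, either way. A call with a gripper value outside its range is refused whole. The fingers move at their own pace and stop on an object; the grip force is fixed at half the most. Time passes only in rows, so rows that do not move let the fingers close, or fill a call up. It gives the time, the measured TCP pose, the force and the opening at its end, in the units of the state.
- get_obs(): the state, without advancing time (a new reading comes with each control period).
- read_camera(name): name is "scene" or "top"; returns the picture (400x640x3 uint8, red, green, blue); there is no depth.
- camera_model(name): a dict with "fx", "fy", "cx", "cy" (pixels), "k1" (the pictures are not rectified: a ray, as slopes to the right and down, at radius r is drawn at 1 + k1 r^2 times it, then the intrinsics apply), "R" (3x3) and "t" (3): a world point X has camera coordinates R X + t. Camera axes: x right, y down, z forward; pixel columns grow to the right and rows downward; lengths in m; the calibration is good to about 2 mm. A picture is of the moment at which its call begins. camera_model takes no time and is no camera call.
- job_done(): hands the job in, once; it reports no verdict.
The state is a dict: "time_s": time; "q": joint angles; "joint_velocities": joint speeds; "effort": joint torques, N m; "tool_pos": TCP position; "eef_rot": TCP orientation; "contact_force": force on the tool from outside, world axes, zero at the start; "torque": the same for the moment, N m; "gripper_width": finger opening in m.
Only numpy, scipy, OpenCV 4.12 (cv2) and the standard library are available. Lean on these libraries where they do the work, as an engineer would, in place of code of your own. Each camera call takes 0.05 s, during which the arm holds its last target. There are 200 camera calls.

### The job

Slide the round cork pot stand along the steel ledge, without lifting it, and off the end of the ledge so that it drops into the white wash-up tub below. Then stand the steel mug upright on the ledge, centred under the tap spout, its handle pointing straight out over the ledge's front edge towards the robot. Do not bump the tap, keep the mug upright all the way, and leave everything else where it stands.

Things in the scene. Friction and masses are not known exactly. Their poses are not given: they have to be found in the camera images.
- ledge: fixed steel box-shaped ledge on the counter, 220 (x) x 400 (y) x 100 mm high, flat top 100 mm above the counter, no lip. Origin: centre of its underside. Its x axis points to its back (away from the robot), y along its length; its front face is at x = -110 mm and its two ends at y = +-200 mm.
- tap: fixed hot-water tap on the ledge. Origin: on the ledge top (100 mm above the counter) straight below the spout; axes as the ledge's. Column 22 mm thick (36 mm at its foot, 28 mm at its top), 222 mm tall, at x = +92 mm; from it a level 20 mm thick arm (centre 190 mm above the ledge) runs forward to x = 0, ending in a 20 mm thick spout that points down; a black lever on top of the arm reaches 240 mm above the ledge.
- spout (a point): the spout's mouth, pointing down, 170 mm above the ledge top.
- tub: fixed white open tub standing on the counter against one end of the ledge (either end), 220 (x) x 190 (y) x 65 mm high, walls 5 mm, floor 5 mm. Origin: centre of its underside; axes parallel to the ledge's. About 5 mm gap between it and the ledge's end.
- saucers: fixed wooden board with two stacks of white saucers, at the ledge's other end, 220 x 170 mm, 48 mm high; leave alone. Origin: centre of its underside.
- trivet: loose round cork pot stand, 96 mm diameter, 14 mm thick, about 50 g, lying flat on the ledge more or less under the spout; too wide for a gripper. Origin: centre of its underside.
- mug: loose steel mug, open at the top, straight round body 58 mm in diameter, 85 mm tall, about 150 g, standing on the counter in front of the ledge. Origin: centre of its underside, z up. One slim handle (8 mm bar) on its -x side, reaching 57 mm from the mug's axis, from 18 to 68 mm above its underside.
- mug_handle (a point): the outermost part of the mug's handle, 53 mm from the mug's axis along the mug's -x, 45 mm above its underside.
- glass_a: bystander: waisted tea glass on the counter, 54 mm wide, 90 mm tall. Origin: centre of its underside.
- glass_b: bystander: a like tea glass standing at the back of the ledge, 54 mm wide, 90 mm tall. Origin: centre of its underside.
- sugar_bowl: bystander: white lidded sugar bowl on the counter, 64 mm wide, 68 mm tall. Origin: centre of its underside.
- spice_jar: bystander: amber glass jar with steel cap at the back of the ledge, 42 mm wide, 75 mm tall. Origin: centre of its underside.
- coffee_pot: bystander: small copper coffee pot on the counter, 72 mm wide, 62 mm tall, with a straight 92 mm wooden handle rising along its -x to 80 mm high, 125 mm from its axis. Origin: centre of its underside.
- tea_tin: bystander: square dark tin on the counter, 75 x 75 x 110 mm tall. Origin: centre of its underside.
Mind the look-alikes: they are no part of the job. What is meant by the trivet is not pink or yellow, and is the larger of those in its own colour.

How it is judged:
On the way, in this order (a step that is already met when the one before it is completed fails the run):
1. the cork pot stand has dropped off the ledge and lies inside the tub (x of trivet in the frame of tub between -0.112 and 0.112 m and y of trivet in the frame of tub between -0.098 and 0.098 m and height (world z) of trivet below 0.065 m), for 0.2 s.
2. the mug stands on the ledge under the spout, handle to the front (horizontal distance between mug and spout below 0.02 m and height (world z) of mug between 0.092 and 0.106 m and angle between mug's own z axis and vertical below 0.1 rad and angle between the x axis of mug and the x axis of ledge, either way round below 0.35 rad and x of mug_handle in the frame of tap below -0.02 m), for 0.2 s.
At the end, for the whole second after the job is handed in: The pot stand lies at rest inside the tub (its centre within the tub's outline and under 65 mm high); the mug stands at rest and upright (within 0.1 rad) on the ledge top, its axis within 20 mm of the spout's, its handle pointing to the front of the ledge within 0.35 rad (all of step 1 and all of step 2 and linear speed of each of mug, trivet below 0.02 m/s); the robot touches nothing.
It fails at once if the pot stand is lifted more than 25 mm off the ledge (height (world z) of trivet above 0.125 m).
It fails at once if the mug leans more than 0.5 rad (angle between mug's own z axis and vertical above 0.5 rad).
It fails at once if the tap is struck with more than 15 N by the robot or the mug (contact force between any of the arm, the fingers, mug and tap above 15 N).
It fails at once if a bystander (glass, sugar bowl, jar, coffee pot, tin) is moved more than 30 mm or tipped over (distance of any of glass_a, glass_b, sugar_bowl, spice_jar, coffee_pot, tea_tin from where it was at the start of the episode above 0.03 m or angle between any of glass_a, glass_b, sugar_bowl, spice_jar, coffee_pot, tea_tin's own z axis and vertical above 0.4 rad).
It also fails if it takes over 54 s, if anything falls off the work surface, if the arm or the gripper's body presses on something with over 40 N, if the wrist force passes 120 N, or if a joint passes its speed limit or range.

## Working session

There is one attempt and no reset: what is moved stays moved. The work goes in short steps, Python scripts to look and compute and a tool call to move; the robot and the scene stay as the last step left them, time stands still between calls to the robot, and variables do not carry over. Pictures are saved under pics/ and viewed, about 8 in all and at most 12, crops included, and the job is handed in when it is done.

Besides the shell and the picture viewer there is one more tool, called after ">>>" by a JSON object that holds its "fn" and its "kwargs", one argument or row to a line. carry_out: Moves the arm, as the interface text tells. Its arguments: {"type":"object","properties":{"increments":{"type":"array","items":{"type":"array","items":{"type":"number"}}}},"required":["increments"]}

```bash
mkdir -p pics
cat > h.py <<'E'
import numpy as np, cv2
from cell import *
def snap(n,f,crop=None,s=1):
    im=read_camera(n); cv2.imwrite('pics/raw_'+f,im[:,:,::-1])
    if crop: im=im[crop[1]:crop[3],crop[0]:crop[2]]
    cv2.imwrite('pics/'+f,cv2.resize(im[:,:,::-1],None,fx=s,fy=s,interpolation=cv2.INTER_CUBIC))
def p2w(n,u,v,z):
    m=camera_model(n);d=np.array([(u-m['cx'])/m['fx'],(v-m['cy'])/m['fy']])
    p=d.copy()
    for _ in range(20): p=d/(1+m['k1']*(p@p))
    R=np.array(m['R']);t=np.array(m['t']);c=-R.T@t;r=R.T@np.array([p[0],p[1],1])
    return (c+r*(z-c[2])/r[2]).round(4)
def w2p(n,X):
    m=camera_model(n);c=np.array(m['R'])@np.array(X)+np.array(m['t']);p=c[:2]/c[2];p=p*(1+m['k1']*(p@p))
    return np.array([p[0]*m['fx']+m['cx'],p[1]*m['fy']+m['cy']]).round(1)
E
python3 - <<'E'
from h import *
for n in('scene','top'):
    snap(n,n+'1.png',s=1.25); m=camera_model(n); print(n,-np.array(m['R']).T@np.array(m['t']),m['fx'],m['R'])
print(get_obs())
E
```

```text
scene [1.31068247 0.51736689 1.35649905] 509.596818393925 [[-0.60654753  0.79497842  0.01045975]
 [ 0.63702169  0.49381852 -0.59190087]
 [-0.47571363 -0.35235292 -0.8059429 ]]
top [0.41295934 0.01001441 1.42429747] 464.7181307960335 [[ 0.01954601 -0.99979572  0.00514481]
 [-0.98998183 -0.02007334 -0.13976067]
 [ 0.13983539 -0.0023615  -0.99017195]]
{'time_s': 0.1, 'q': array([ 1.25501381e+00,  2.38730086e-01, -1.41655528e-02,  1.31920336e+00,
       -2.19914582e-06,  1.57080249e+00]), 'joint_velocities': array([ 5.11117276e-04, -1.05399276e-03,  1.98362911e-03,  8.55398942e-04,
        1.90715099e-05, -4.34343268e-04]), 'effort': array([ 9.21271021e-04, -5.39718747e+01,  3.46999347e+01,  1.33727791e-02,
        4.58793664e-06,  1.82705537e-05]), 'tool_pos': array([0.16292899, 0.49868585, 0.23073875]), 'eef_rot': array([-3.14028998e+00,  2.20717378e-06,  2.82580398e+00]), 'contact_force': array([-0.32431673,  0.23164418, -0.55088588]), 'torque': array([ 0.00255495, -0.00419574, -0.00072096]), 'gripper_width': 0.08571024504595358}
```

View pics/scene1.png

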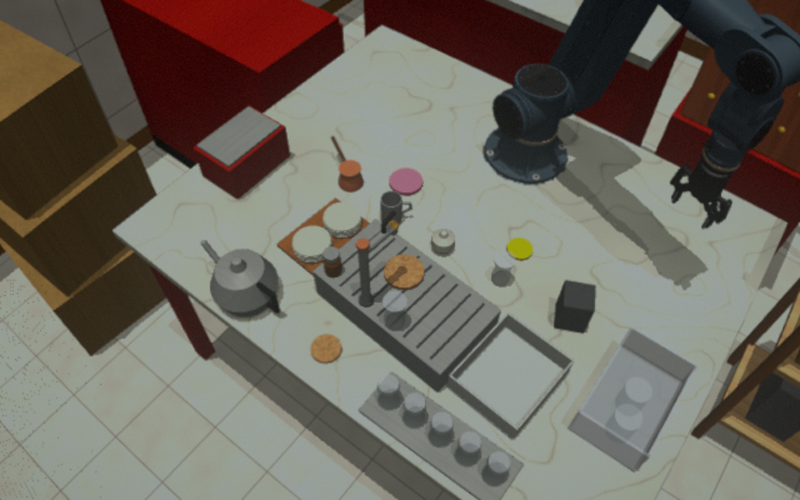

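View pics/top1.png

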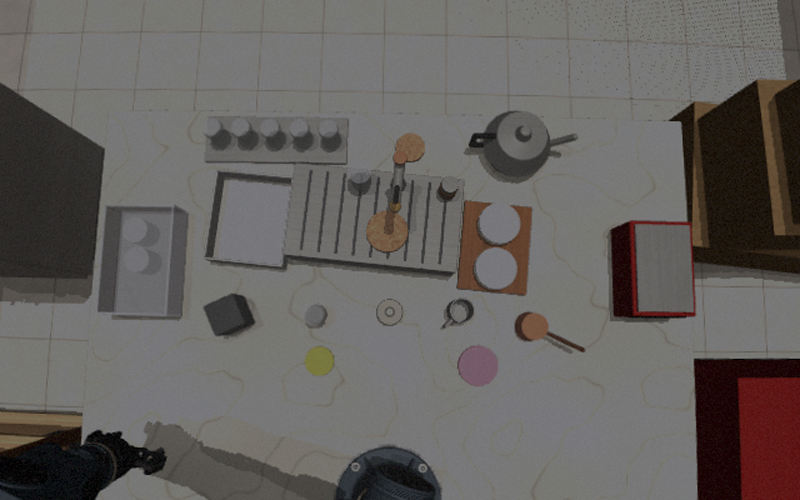

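The scene view (at 1.25×) shows the ledge running from about (330,270) to (480,310). The white tub is at its near end (510,370), with the saucers at the other end and the mug at (391,210). There are four flat discs: pink (405,181), yellow (519,248), small cork behind the ledge (326,348) and large cork on the ledge (404,271). The last fits: it is cork-coloured, the larger of the two, and under the spout. I'll confirm it in an enlarged crop.

Run:
```python
import cv2
im=cv2.imread('pics/raw_top1.png')[85:285,160:430]
im=cv2.convertScaleAbs(im,alpha=1.7)
cv2.imwrite('pics/c1.png',cv2.resize(im,(783,580),interpolation=cv2.INTER_CUBIC))
```

```text
(no output)
```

View pics/c1.png

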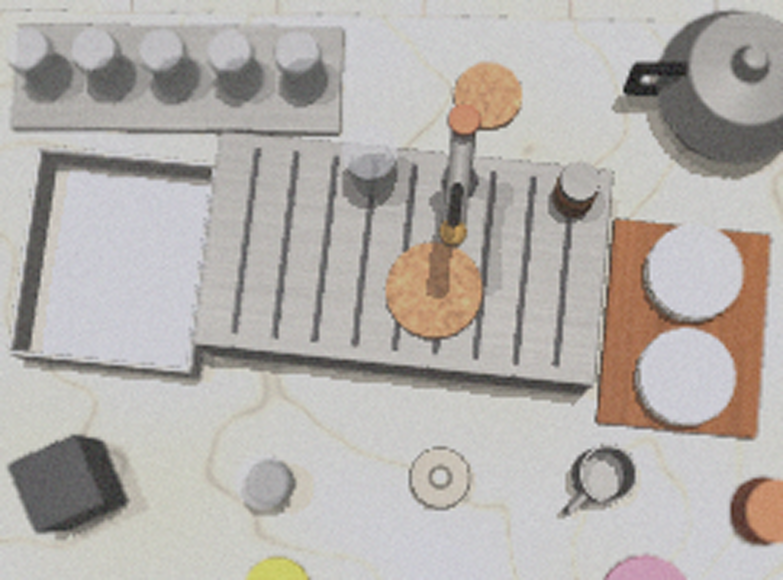

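The crop confirms the trivet. The large cork disc is centred at crop (435,290) on the ledge in front of the brass spout (453,232). The smaller cork disc at (488,95) is off the ledge. The mug is at (604,474) with its handle tip at (563,515).

Run:
```python
from h import *
f=lambda u,v,z:p2w('top',160+u/2.9,85+v/2.9,z)
L=[f(*p,.1) for p in((217,133),(611,172),(196,347),(588,385))]
for l in L: print(l)
c=sum(L)/4; ax=(L[0]+L[1]-L[2]-L[3])/2; ay=(L[0]+L[2]-L[1]-L[3])/2
print('ledge',c,np.linalg.norm(ax),np.linalg.norm(ay),np.arctan2(ax[1],ax[0]),np.arctan2(-ay[0],ay[1]))
yaw=np.arctan2(-ay[0],ay[1]);R=np.array([[np.cos(yaw),-np.sin(yaw)],[np.sin(yaw),np.cos(yaw)]])
inl=lambda p:(R.T@(p[:2]-c[:2])).round(3)
for n,(u,v,z) in dict(triv=(435,290,.114),spoutarm=(453,232,.3),coltop=(464,118,.322),mugtop=(604,474,.085),mughandle=(563,515,.05),glass_a=(270,486,.09),sugar=(440,478,.068),glassb=(372,160,.19),jar=(578,182,.175),tin=(55,480,.11),saucer1=(694,260,.05),tubFL=(12,354,.065),tubFR=(195,375,.065),tubBL=(42,152,.065),pot=(765,510,.06)).items():
    p=f(u,v,z);print(n,p,inl(p))
print('scene view')
for n,(u,v,z) in dict(coltop=(363,244,.322),triv=(404,271,.114),mugtop=(392,199,.085)).items():
    p=p2w('scene',u/1.25,v/1.25,z);print(n,p,inl(p))
im=cv2.imread('pics/raw_scene1.png')[130:290,210:430]
cv2.imwrite('pics/c2.png',cv2.resize(cv2.convertScaleAbs(im,alpha=1.6),None,fx=3.6,fy=3.6,interpolation=cv2.INTER_CUBIC))
```

```text
[0.7813 0.2363 0.1   ]
[ 0.7488 -0.1634  0.1   ]
[0.5626 0.2475 0.1   ]
[ 0.5327 -0.1409  0.1   ]
ledge [0.65635  0.044875 0.1     ] 0.21805201787646913 0.3952832433837792 -0.07735225384333405 -0.0790129306217777
triv [0.6223 0.0119 0.114 ] [-0.031 -0.036]
spoutarm [ 0.6428 -0.0026  0.3   ] [-0.01  -0.048]
coltop [ 0.7367 -0.0099  0.322 ] [ 0.084 -0.048]
mugtop [ 0.446  -0.1589  0.085 ] [-0.194 -0.22 ]
mughandle [ 0.4048 -0.122   0.05  ] [-0.238 -0.186]
glass_a [0.4276 0.1704 0.09  ] [-0.238  0.107]
sugar [0.4394 0.0032 0.068 ] [-0.213 -0.059]
glassb [0.7328 0.0736 0.19  ] [0.074 0.035]
jar [ 0.7193 -0.1221  0.175 ] [ 0.076 -0.161]
tin [0.4283 0.3781 0.11  ] [-0.254  0.314]
saucer1 [ 0.6696 -0.2565  0.05  ] [ 0.037 -0.299]
tubFL [0.5554 0.4423 0.065 ] [-0.132  0.388]
tubFR [0.538  0.2535 0.065 ] [-0.134  0.199]
tubBL [0.7676 0.4246 0.065 ] [0.081 0.387]
pot [ 0.4131 -0.3253  0.06  ] [-0.213 -0.388]
scene view
coltop [ 0.7386 -0.0018  0.322 ] [ 0.086 -0.04 ]
triv [0.6258 0.0206 0.114 ] [-0.029 -0.027]
mugtop [ 0.4469 -0.1541  0.085 ] [-0.193 -0.215]
```

View pics/c2.png

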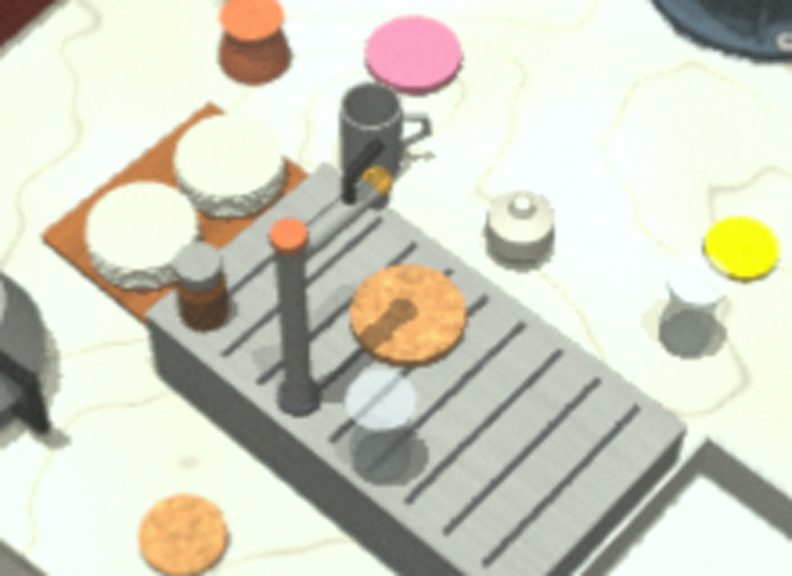

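```bash
cat >> h.py <<'E'
C=np.array([.6564,.0449]);YAW=-.078
RL=np.array([[np.cos(YAW),-np.sin(YAW)],[np.sin(YAW),np.cos(YAW)]])
l2w=lambda x,y:(C+RL@[x,y]).round(4)
w2l=lambda p:(RL.T@(np.array(p)[:2]-C)).round(4)
def tri(a,b):
    from scipy.optimize import least_squares
    return least_squares(lambda X:np.r_[w2p('top',X)-a,w2p('scene',X)-b],[.6,0,.1]).x.round(4)
E
python3 - <<'E'
from h import *
T=lambda u,v:(160+u/2.9,85+v/2.9); S=lambda u,v:(210+u/3.6,130+v/3.6)
for n,a,b in(('brass',(453,232),(378,180)),('coltop',(464,118),(289,234)),('trivet',(435,290),(408,310)),('handle',(563,515),(424,126)),('mugrim',(604,472),(371,108)),('glass_a top',(268,482),(693,283)),('glassb',(371,160),(381,400))):
    X=tri(T(*a),S(*b));print(n,X,w2l(X),T(*a)-w2p('top',X))
print('ledge corners scene', [(n,p2w('scene',*S(*p),.1)) for n,p in(('frontleft',(685,428)),('backright',(150,318)),('frontright',(328,165)))])
print('colfoot',w2l(p2w('scene',*S(298,402),.1)))
E
```

```text
brass [0.6 0.  0.1] [-0.0527 -0.0492] [  2.20689655 -28.5       ]
coltop [0.6 0.  0.1] [-0.0527 -0.0492] [  6.         -67.81034483]
trivet [0.6 0.  0.1] [-0.0527 -0.0492] [-4.  -8.5]
handle [0.6 0.  0.1] [-0.0527 -0.0492] [40.13793103 69.0862069 ]
mugrim [0.6 0.  0.1] [-0.0527 -0.0492] [54.27586207 54.25862069]
glass_a top [0.6 0.  0.1] [-0.0527 -0.0492] [-61.5862069   57.70689655]
glassb [0.6 0.  0.1] [-0.0527 -0.0492] [-26.06896552 -53.32758621]
ledge corners scene [('frontleft', array([0.5715, 0.2573, 0.1   ])), ('backright', array([ 0.753, -0.15 ,  0.1  ])), ('frontright', array([ 0.5361, -0.1349,  0.1   ]))]
colfoot [ 0.0878 -0.0402]
```

```bash
sed -i 's/return np.array(\[p\[0\]\*m\(.*\)\.round(1)/return np.array([p[0]*m\1/' h.py
python3 - <<'E'
from h import *
T=lambda u,v:(160+u/2.9,85+v/2.9); S=lambda u,v:(210+u/3.6,130+v/3.6)
for n,a,b in(('brass',(453,232),(378,180)),('coltop',(464,118),(289,234)),('trivet',(435,290),(408,310)),('handle',(563,515),(424,126)),('mugrim',(604,472),(371,108)),('ledgeFR',(588,385),(328,165)),('ledgeFL',(196,347),(685,428)),('ledgeBR',(611,172),(150,318))):
    X=tri(T(*a),S(*b));print(n,X,w2l(X),(T(*a)-w2p('top',X)).round(1),(S(*b)-w2p('scene',X)).round(1))
print(camera_model('top')['k1'],camera_model('scene')['k1'],camera_model('top')['cx'],camera_model('top')['cy'])
print(get_obs()['tool_pos'],w2p('top',get_obs()['tool_pos']),w2p('scene',get_obs()['tool_pos']))
E
```

```text
brass [ 6.433e-01 -5.000e-04  2.907e-01] [-0.0095 -0.0463] [ 0.9 -0.5] [1.1 0.2]
coltop [ 0.7367 -0.0077  0.317 ] [ 0.0842 -0.0462] [ 0.9 -0.5] [1.1 0.2]
trivet [0.6218 0.0144 0.1082] [-0.0321 -0.0331] [ 0.9 -0.5] [1.  0.1]
handle [ 0.4053 -0.1241  0.0379] [-0.2372 -0.1881] [-0.3  0.2] [-0.4 -0.1]
mugrim [ 0.4474 -0.1584  0.0788] [-0.1925 -0.219 ] [ 0.5 -0.2] [0.6 0.1]
ledgeFR [ 0.5325 -0.1403  0.093 ] [-0.1091 -0.1943] [ 0.5 -0.3] [0.6 0.1]
ledgeFL [0.5634 0.2522 0.0841] [-0.1089  0.1994] [ 0.6 -0.3] [0.7 0. ]
ledgeBR [ 0.7494 -0.161   0.0879] [ 0.1088 -0.198 ] [ 1.3 -0.8] [1.5 0.4]
-0.07291100466961896 -0.12247474732278178 311.60225448456964 193.45009673917974
[0.16292899 0.49868585 0.23073875] [113.60847892 353.76692956] [548.28089496 173.37835169]
```

```bash
cat >> h.py <<'E'
def plan(xy,z,yaw,n=8,g=-1):
    o=get_obs();p=o['tool_pos'].copy();y=o['eef_rot'][2]
    dy=(yaw-y+np.pi)%(2*np.pi)-np.pi; d=(np.r_[xy,z]-p)/n
    print('now',p.round(4),w2l(p),'yaw',round(y,3),'F',o['contact_force'].round(1),'w',round(o['gripper_width'],4),'t',o['time_s'])
    for i in range(n):
        a=y+dy*i/n;c,s=np.cos(a),np.sin(a)
        print([g,*(round(v*1000,0) for v in(d[0]*c+d[1]*s,d[0]*s-d[1]*c,-d[2])),round(-dy/n,3)])
E
python3 - <<'E'
from h import *
print(l2w(-.082,-.115),l2w(-.009,-.046)); plan(l2w(-.082,-.118),.2,np.pi/2-.078,16)
E
```

```text
[ 0.5657 -0.0634] [ 6.438e-01 -3.000e-04]
now [0.1629 0.4987 0.2307] [-0.5273  0.414 ] yaw 2.826 F [-0.3  0.2 -0.6] w 0.0857 t 0.1
[-1, np.float64(-35.0), np.float64(-26.0), np.float64(2.0), np.float64(0.083)]
[-1, np.float64(-37.0), np.float64(-23.0), np.float64(2.0), np.float64(0.083)]
[-1, np.float64(-39.0), np.float64(-20.0), np.float64(2.0), np.float64(0.083)]
[-1, np.float64(-40.0), np.float64(-16.0), np.float64(2.0), np.float64(0.083)]
[-1, np.float64(-41.0), np.float64(-13.0), np.float64(2.0), np.float64(0.083)]
[-1, np.float64(-42.0), np.float64(-9.0), np.float64(2.0), np.float64(0.083)]
[-1, np.float64(-43.0), np.float64(-6.0), np.float64(2.0), np.float64(0.083)]
[-1, np.float64(-43.0), np.float64(-2.0), np.float64(2.0), np.float64(0.083)]
[-1, np.float64(-43.0), np.float64(1.0), np.float64(2.0), np.float64(0.083)]
[-1, np.float64(-43.0), np.float64(5.0), np.float64(2.0), np.float64(0.083)]
[-1, np.float64(-43.0), np.float64(8.0), np.float64(2.0), np.float64(0.083)]
[-1, np.float64(-42.0), np.float64(12.0), np.float64(2.0), np.float64(0.083)]
[-1, np.float64(-41.0), np.float64(15.0), np.float64(2.0), np.float64(0.083)]
[-1, np.float64(-39.0), np.float64(19.0), np.float64(2.0), np.float64(0.083)]
[-1, np.float64(-37.0), np.float64(22.0), np.float64(2.0), np.float64(0.083)]
[-1, np.float64(-35.0), np.float64(25.0), np.float64(2.0), np.float64(0.083)]
```

>>> {"fn": "carry_out", "kwargs": {
  "increments": [
    [-1, -35, -26, 2, 0.083],
    [-1, -37, -23, 2, 0.083],
    [-1, -39, -20, 2, 0.083],
    [-1, -40, -16, 2, 0.083],
    [-1, -41, -13, 2, 0.083],
    [-1, -42, -9, 2, 0.083],
    [-1, -43, -6, 2, 0.083],
    [-1, -43, -2, 2, 0.083]
  ]
}}

```text
time_s: 1.1
tool_pos: [0.3656, 0.2082, 0.2123]
eef_rot: [-3.138, 0.002, 2.147]
contact_force: [0.0, 0.5, -0.3]
gripper_width: 0.0854
```

>>> {"fn": "carry_out", "kwargs": {
  "increments": [
    [-1, -43, 1, 2, 0.083],
    [-1, -43, 5, 2, 0.083],
    [-1, -43, 8, 2, 0.083],
    [-1, -42, 12, 2, 0.083],
    [-1, -41, 15, 2, 0.083],
    [-1, -39, 19, 2, 0.083],
    [-1, -37, 22, 2, 0.083],
    [-1, -35, 25, 2, 0.083]
  ]
}}

```text
time_s: 2.1
tool_pos: [0.5642, -0.0901, 0.1945]
eef_rot: [-3.137, 0.004, 1.459]
contact_force: [0.1, 1.3, -0.3]
gripper_width: 0.0856
```

Run:
```python
from h import *
plan(l2w(-.082,-.118),.11,np.pi/2-.078,8); snap('top','t2.png',(160,85,430,285),2.9)
```

```text
now [ 0.5642 -0.0901  0.1945] [-0.0814 -0.1418] yaw 1.459 F [ 0.1  1.3 -0.3] w 0.0856 t 2.1
[-1, np.float64(3.0), np.float64(-0.0), np.float64(11.0), np.float64(-0.004)]
[-1, np.float64(3.0), np.float64(-0.0), np.float64(11.0), np.float64(-0.004)]
[-1, np.float64(3.0), np.float64(-0.0), np.float64(11.0), np.float64(-0.004)]
[-1, np.float64(3.0), np.float64(-0.0), np.float64(11.0), np.float64(-0.004)]
[-1, np.float64(3.0), np.float64(-0.0), np.float64(11.0), np.float64(-0.004)]
[-1, np.float64(3.0), np.float64(-0.0), np.float64(11.0), np.float64(-0.004)]
[-1, np.float64(3.0), np.float64(-0.0), np.float64(11.0), np.float64(-0.004)]
[-1, np.float64(3.0), np.float64(-0.0), np.float64(11.0), np.float64(-0.004)]
```

View pics/t2.png

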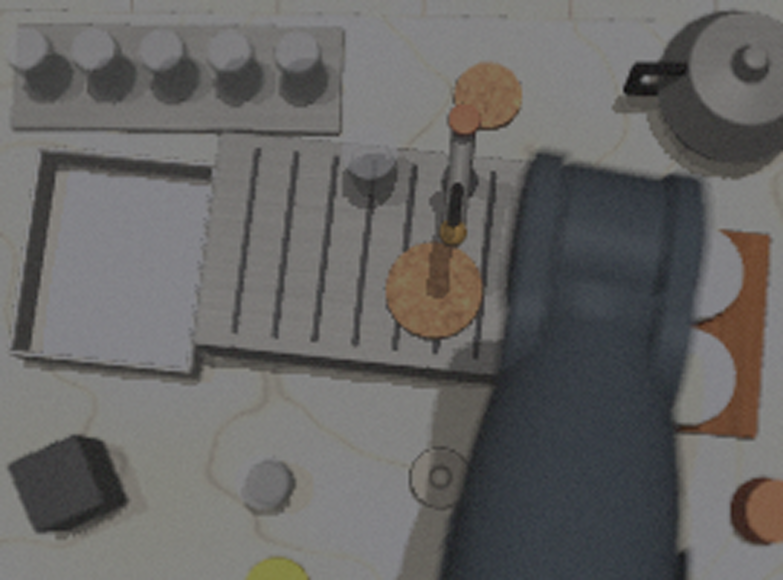

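The wrist, seen from above, hides the hand at around (610,250). The tap is at (458,180) and clear of it. I'll check wrist height against the tap in the scene view.

Run:
```python
from h import *
snap('scene','s2.png',(180,0,430,290),2.0)
for z in(.2,.3,.4,.5,.6): print(z,(w2p('scene',[.564,-.09,z])-[180,0])*2,(w2p('top',[.564,-.09,z])-[160,85])*2.9)
```

```text
0.2 [252.79558139 335.31446815] [545.17993095 340.26282023]
0.3 [251.95451791 289.47030129] [554.99307451 325.91704765]
0.4 [251.03218701 238.3072555 ] [566.67706032 308.83059008]
0.5 [250.01925923 180.96097104] [580.82160953 288.13752066]
0.6 [248.90637497 116.41295618] [598.29240879 262.56561362]
```

View pics/s2.png

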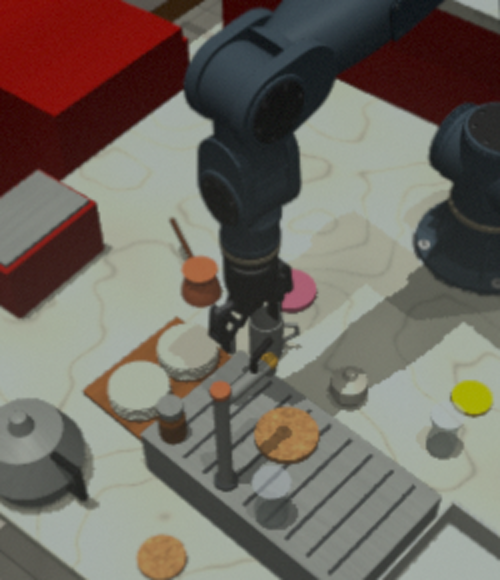

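The pot stand is at (287,433) and the tap column top at (221,392). The wide wrist joint sits about 0.25 m above the TCP. With the hand in front of the spout (ledge x ≈ -0.083), only the back open finger pushes the stand.

>>> {"fn": "carry_out", "kwargs": {
  "increments": [
    [-1, 3, -1, 13, -0.01],
    [-1, 3, 0, 13, -0.01],
    [-1, 3, 0, 13, -0.01],
    [-1, 3, 0, 13, 0],
    [-1, 3, 0, 13, 0],
    [-1, 3, 0, 13, 0],
    [-1, 3, 0, 10, 0],
    [-1, 0, 0, 4, 0]
  ]
}}

```text
time_s: 3.2
tool_pos: [0.5632, -0.0668, 0.0941]
eef_rot: [-3.134, 0.004, 1.494]
contact_force: [-0.1, -0.2, 0.7]
gripper_width: 0.0855
```

Run:
```python
from h import *
plan(l2w(-.083,-.100),.093,np.pi/2-.078,4)
```

```text
now [ 0.5632 -0.0668  0.0941] [-0.0842 -0.1187] yaw 1.494 F [-0.1 -0.2  0.7] w 0.0855 t 3.2
[-1, np.float64(5.0), np.float64(0.0), np.float64(0.0), np.float64(0.0)]
[-1, np.float64(5.0), np.float64(0.0), np.float64(0.0), np.float64(0.0)]
[-1, np.float64(5.0), np.float64(0.0), np.float64(0.0), np.float64(0.0)]
[-1, np.float64(5.0), np.float64(0.0), np.float64(0.0), np.float64(0.0)]
```

>>> {"fn": "carry_out", "kwargs": {
  "increments": [
    [-1, 9, 0, 0, 0],
    [-1, 9, 0, 0, 0],
    [-1, 9, 0, 0, 0],
    [-1, 9, 0, 0, 0],
    [-1, 9, 0, 0, 0],
    [-1, 9, 0, 0, 0],
    [-1, 9, 0, 0, 0],
    [-1, 5, 0, 0, 0]
  ]
}}

```text
time_s: 4.2
tool_pos: [0.5696, 0.0058, 0.0949]
eef_rot: [-3.136, 0.004, 1.494]
contact_force: [-1.0, -0.6, 0.3]
gripper_width: 0.0851
```

```bash
cat >> h.py <<'E'
def cork():
    for n in('scene','top'):
        im=read_camera(n)[:,:,::-1].copy();h=cv2.cvtColor(im,cv2.COLOR_BGR2HSV)
        m=cv2.inRange(h,(8,90,60),(18,255,255));m=cv2.morphologyEx(m,cv2.MORPH_CLOSE,np.ones((9,9)))
        k,_,st,ce=cv2.connectedComponentsWithStats(m)
        for s,c in zip(st[1:],ce[1:]):
            if s[4]>150: p=p2w(n,*(c+0),.114);print(n,'area',s[4],'bbox',s[:4],p,w2l(p), 'bboxc',w2l(p2w(n,s[0]+s[2]/2-.5,s[1]+s[3]/2-.5,.114)))
E
python3 - <<'E'
from h import *
cork(); plan(l2w(-.083,.0),.093,np.pi/2-.078,1)
E
```

```text
scene area 9337 bbox [545   0  95 138] [-0.6673  0.4579  0.114 ] [-1.3519  0.3086] bboxc [-1.2805  0.2953]
scene area 2698 bbox [ 0 17 65 81] [ 0.7468 -1.4326  0.114 ] [ 0.2053 -1.466 ] bboxc [ 0.1821 -1.413 ]
scene area 3618 bbox [  0 107 133 142] [ 1.053 -0.698  0.114] [ 0.4533 -0.7097] bboxc [ 0.4135 -0.7371]
scene area 446 bbox [266 110  24  43] [ 0.4668 -0.2839  0.114 ] [-0.1634 -0.3426] bboxc [-0.1857 -0.3717]
scene area 575 bbox [222 159  50  63] [ 0.7015 -0.2086  0.114 ] [ 0.0647 -0.2492] bboxc [ 0.0552 -0.2666]
scene area 314 bbox [265 175  30  26] [ 0.6253 -0.1352  0.114 ] [-0.017 -0.182] bboxc [-0.0197 -0.1984]
scene area 731 bbox [317 212  33  29] [0.6336 0.0637 0.114 ] [-0.0242  0.017 ] bboxc [-0.0236  0.016 ]
scene area 3367 bbox [557 230  83 148] [0.3957 0.833  0.114 ] [-0.3213  0.7654] bboxc [-0.3197  0.7277]
scene area 234 bbox [ 77 250  25  25] [ 1.156  -0.4091  0.114 ] [ 0.5335 -0.4137] bboxc [ 0.5339 -0.4137]
scene area 423 bbox [249 268  24  22] [0.8922 0.0086 0.114 ] [ 0.2379 -0.0178] bboxc [ 0.2378 -0.0179]
top area 1943 bbox [605  64  35 124] [ 0.8256 -0.9246  0.114 ] [ 0.2442 -0.9534] bboxc [ 0.2442 -0.9588]
top area 1030 bbox [553  81  21 117] [ 0.756  -0.7232  0.114 ] [ 0.1591 -0.758 ] bboxc [ 0.1809 -0.7707]
top area 437 bbox [315 107  25  24] [ 0.8187 -0.0331  0.114 ] [ 0.1679 -0.0651] bboxc [ 0.1691 -0.0656]
top area 1929 bbox [366 161  59  75] [ 0.587  -0.2277  0.114 ] [-0.0479 -0.2772] bboxc [-0.045  -0.2806]
top area 507 bbox [412 250  56  31] [ 0.4091 -0.3256  0.114 ] [-0.2177 -0.3886] bboxc [-0.2221 -0.4201]
top area 1312 bbox [  0 329  65  33] [0.1608 0.8062 0.114 ] [-0.5534  0.7204] bboxc [-0.5609  0.6983]
top area 678 bbox [ 32 358  20  42] [0.0589 0.7475 0.114 ] [-0.6504  0.6539] bboxc [-0.6485  0.6572]
now [0.5696 0.0057 0.0949] [-0.0835 -0.0459] yaw 1.494 F [-0.1  0.6  0.4] w 0.0853 t 4.3
[-1, np.float64(46.0), np.float64(1.0), np.float64(2.0), np.float64(0.001)]
```

>>> {"fn": "carry_out", "kwargs": {
  "increments": [
    [-1, -3, 4, 0, 0],
    [-1, 0, 4, 0, 0],
    [-1, 9, 0, 1, 0],
    [-1, 9, 0, 0, 0],
    [-1, 9, 0, 0, 0],
    [-1, 9, 0, 0, 0],
    [-1, 9, 0, 0, 0],
    [-1, 6, 0, 0, 0]
  ]
}}

```text
time_s: 5.3
tool_pos: [0.5823, 0.0555, 0.0937]
eef_rot: [-3.136, 0.004, 1.493]
contact_force: [-0.4, -0.6, 0.5]
gripper_width: 0.085
```

Run:
```python
from h import *
cork(); plan(l2w(-.083,.0),.093,np.pi/2-.078,1)
```

```text
scene area 9340 bbox [545   0  95 138] [-0.6675  0.4579  0.114 ] [-1.3521  0.3086] bboxc [-1.2805  0.2953]
scene area 2695 bbox [ 0 16 65 82] [ 0.746  -1.4331  0.114 ] [ 0.2045 -1.4665] bboxc [ 0.1804 -1.4161]
scene area 3759 bbox [  0 107 133 144] [ 1.055  -0.6894  0.114 ] [ 0.4546 -0.701 ] bboxc [ 0.4157 -0.7335]
scene area 446 bbox [266 110  24  43] [ 0.4668 -0.2839  0.114 ] [-0.1634 -0.3426] bboxc [-0.1857 -0.3717]
scene area 554 bbox [222 159  50  61] [ 0.7005 -0.2124  0.114 ] [ 0.064  -0.2531] bboxc [ 0.0527 -0.2694]
scene area 303 bbox [265 175  30  26] [ 0.6263 -0.1355  0.114 ] [-0.016  -0.1822] bboxc [-0.0197 -0.1984]
scene area 762 bbox [331 222  33  29] [0.6381 0.1148 0.114 ] [-0.0237  0.0683] bboxc [-0.0247  0.0684]
scene area 3541 bbox [557 230  83 147] [0.3881 0.8329 0.114 ] [-0.3289  0.7647] bboxc [-0.321  0.727]
scene area 501 bbox [ 68 246  39  31] [ 1.1579 -0.4271  0.114 ] [ 0.5368 -0.4315] bboxc [ 0.5361 -0.4207]
scene area 422 bbox [249 268  24  22] [0.8922 0.0086 0.114 ] [ 0.2379 -0.0178] bboxc [ 0.2378 -0.0179]
top area 1959 bbox [605  64  35 124] [ 0.8258 -0.9248  0.114 ] [ 0.2444 -0.9536] bboxc [ 0.2442 -0.9588]
top area 1039 bbox [553  81  22 117] [ 0.7557 -0.7234  0.114 ] [ 0.1589 -0.7582] bboxc [ 0.1811 -0.7723]
top area 440 bbox [315 107  25  25] [ 0.8189 -0.0329  0.114 ] [ 0.1681 -0.0649] bboxc [ 0.1676 -0.0658]
top area 1929 bbox [366 161  59  75] [ 0.587  -0.2278  0.114 ] [-0.0479 -0.2773] bboxc [-0.045  -0.2806]
top area 525 bbox [412 250  56  31] [ 0.4093 -0.3247  0.114 ] [-0.2175 -0.3877] bboxc [-0.2221 -0.4201]
top area 1317 bbox [  0 329  65  33] [0.1611 0.8061 0.114 ] [-0.5531  0.7203] bboxc [-0.5609  0.6983]
top area 692 bbox [ 32 358  20  42] [0.0581 0.7474 0.114 ] [-0.6512  0.6537] bboxc [-0.6485  0.6572]
now [0.5822 0.0555 0.0936] [-0.0748  0.0048] yaw 1.493 F [-0.7 -0.6 -0.2] w 0.0855 t 5.4
[-1, np.float64(-5.0), np.float64(-8.0), np.float64(1.0), np.float64(0.0)]
```

>>> {"fn": "carry_out", "kwargs": {
  "increments": [
    [-1, 9, 0, 0, 0],
    [-1, 10, 0, 0, 0],
    [-1, 10, 0, 0, 0],
    [-1, 10, 0, 0, 0],
    [-1, 9, 0, 0, 0],
    [-1, -3, 0, 0, 0],
    [-1, -8, 0, 0, 0],
    [-1, 0, 8, 0, 0]
  ]
}}

```text
time_s: 6.4
tool_pos: [0.5931, 0.0943, 0.0934]
eef_rot: [-3.136, 0.004, 1.494]
contact_force: [-0.3, 0.5, -0.2]
gripper_width: 0.0858
```

>>> {"fn": "carry_out", "kwargs": {
  "increments": [
    [-1, 0, 12, 0, 0],
    [-1, 0, 12, 0, 0],
    [-1, 0, 12, 0, 0],
    [-1, 0, 4, 0, 0],
    [-1, 0, 0, 0, 0],
    [-1, 0, 0, 0, 0],
    [-1, 0, 0, 0, 0],
    [-1, 0, 0, 0, 0]
  ]
}}

```text
time_s: 7.4
tool_pos: [0.6366, 0.0902, 0.0927]
eef_rot: [-3.135, 0.004, 1.492]
contact_force: [-0.0, 0.0, -0.0]
gripper_width: 0.0857
```

Run:
```python
from h import *
cork(); plan(l2w(-.025,.15),.093,np.pi/2-.078,8)
```

```text
scene area 9345 bbox [544   0  96 138] [-0.6676  0.4576  0.114 ] [-1.3521  0.3083] bboxc [-1.2789  0.2937]
scene area 2705 bbox [ 0 16 65 82] [ 0.746  -1.4326  0.114 ] [ 0.2045 -1.466 ] bboxc [ 0.1804 -1.4161]
scene area 4776 bbox [  0 107 133 177] [ 1.0721 -0.6308  0.114 ] [ 0.4671 -0.6413] bboxc [ 0.4512 -0.6746]
scene area 446 bbox [266 110  24  43] [ 0.4668 -0.2839  0.114 ] [-0.1634 -0.3426] bboxc [-0.1857 -0.3717]
scene area 547 bbox [222 159  50  60] [ 0.7    -0.2142  0.114 ] [ 0.0637 -0.2549] bboxc [ 0.0513 -0.2709]
scene area 313 bbox [265 175  30  26] [ 0.6255 -0.1354  0.114 ] [-0.0168 -0.1822] bboxc [-0.0197 -0.1984]
scene area 3682 bbox [557 230  83 148] [0.3859 0.8312 0.114 ] [-0.3309  0.7628] bboxc [-0.3197  0.7277]
scene area 794 bbox [344 232  34  30] [0.6428 0.1669 0.114 ] [-0.0231  0.1206] bboxc [-0.0236  0.1195]
scene area 426 bbox [249 268  24  22] [0.8921 0.0087 0.114 ] [ 0.2378 -0.0177] bboxc [ 0.2378 -0.0179]
top area 1969 bbox [605  64  35 124] [ 0.8256 -0.9248  0.114 ] [ 0.2442 -0.9536] bboxc [ 0.2442 -0.9588]
top area 1044 bbox [553  81  22 117] [ 0.7552 -0.7
[... 575 characters left out ...]
[0.6367 0.0902 0.0927] [-0.0232  0.0436] yaw 1.492 F [ 0.1  0.4 -0.1] w 0.0857 t 7.5
[-1, np.float64(13.0), np.float64(-0.0), np.float64(-0.0), np.float64(-0.0)]
[-1, np.float64(13.0), np.float64(-0.0), np.float64(-0.0), np.float64(-0.0)]
[-1, np.float64(13.0), np.float64(-0.0), np.float64(-0.0), np.float64(-0.0)]
[-1, np.float64(13.0), np.float64(-0.0), np.float64(-0.0), np.float64(-0.0)]
[-1, np.float64(13.0), np.float64(-0.0), np.float64(-0.0), np.float64(-0.0)]
[-1, np.float64(13.0), np.float64(-0.0), np.float64(-0.0), np.float64(-0.0)]
[-1, np.float64(13.0), np.float64(-0.0), np.float64(-0.0), np.float64(-0.0)]
[-1, np.float64(13.0), np.float64(-0.0), np.float64(-0.0), np.float64(-0.0)]
```

>>> {"fn": "carry_out", "kwargs": {
  "increments": [
    [-1, 13, 0, 0, 0],
    [-1, 13, 0, 0, 0],
    [-1, 13, 0, 0, 0],
    [-1, 13, 0, 0, 0],
    [-1, 13, 0, 0, 0],
    [-1, 13, 0, 0, 0],
    [-1, 13, 0, 0, 0],
    [-1, 13, 0, 0, 0]
  ]
}}

```text
time_s: 8.5
tool_pos: [0.6453, 0.2014, 0.0926]
eef_rot: [-3.136, 0.004, 1.492]
contact_force: [0.3, -0.9, 0.9]
gripper_width: 0.0853
```

>>> {"fn": "carry_out", "kwargs": {
  "increments": [
    [-1, 12, 0, 0, 0],
    [-1, 12, 0, 0, 0],
    [-1, 12, 0, 0, 0],
    [-1, 12, 0, 0, 0],
    [-1, 12, 0, 0, 0],
    [-1, 12, 0, 0, 0],
    [-1, 10, 0, 0, 0],
    [-1, 0, 0, -30, 0]
  ]
}}

```text
time_s: 9.5
tool_pos: [0.6508, 0.29, 0.1195]
eef_rot: [-3.131, 0.006, 1.494]
contact_force: [0.1, 0.1, -0.0]
gripper_width: 0.0854
```

Run:
```python
from h import *
plan(l2w(-.09,.15),.26,0,16); snap('scene','s3.png',(200,80,560,350),2.2)
```

```text
now [0.6508 0.29   0.1195] [-0.0247  0.2439] yaw 1.494 F [ 0.1  0.1 -0. ] w 0.0854 t 9.5
[-1, np.float64(-6.0), np.float64(-4.0), np.float64(-9.0), np.float64(0.093)]
[-1, np.float64(-6.0), np.float64(-4.0), np.float64(-9.0), np.float64(0.093)]
[-1, np.float64(-7.0), np.float64(-3.0), np.float64(-9.0), np.float64(0.093)]
[-1, np.float64(-7.0), np.float64(-2.0), np.float64(-9.0), np.float64(0.093)]
[-1, np.float64(-7.0), np.float64(-2.0), np.float64(-9.0), np.float64(0.093)]
[-1, np.float64(-7.0), np.float64(-1.0), np.float64(-9.0), np.float64(0.093)]
[-1, np.float64(-7.0), np.float64(-0.0), np.float64(-9.0), np.float64(0.093)]
[-1, np.float64(-7.0), np.float64(0.0), np.float64(-9.0), np.float64(0.093)]
[-1, np.float64(-7.0), np.float64(1.0), np.float64(-9.0), np.float64(0.093)]
[-1, np.float64(-7.0), np.float64(2.0), np.float64(-9.0), np.float64(0.093)]
[-1, np.float64(-7.0), np.float64(2.0), np.float64(-9.0), np.float64(0.093)]
[-1, np.float64(-7.0), np.float64(3.0), np.float64(-9.0), np.float64(0.093)]
[-1, np.float64(-6.0), np.float64(4.0), np.float64(-9.0), np.float64(0.093)]
[-1, np.float64(-6.0), np.float64(4.0), np.float64(-9.0), np.float64(0.093)]
[-1, np.float64(-5.0), np.float64(5.0), np.float64(-9.0), np.float64(0.093)]
[-1, np.float64(-5.0), np.float64(5.0), np.float64(-9.0), np.float64(0.093)]
```

View pics/s3.png

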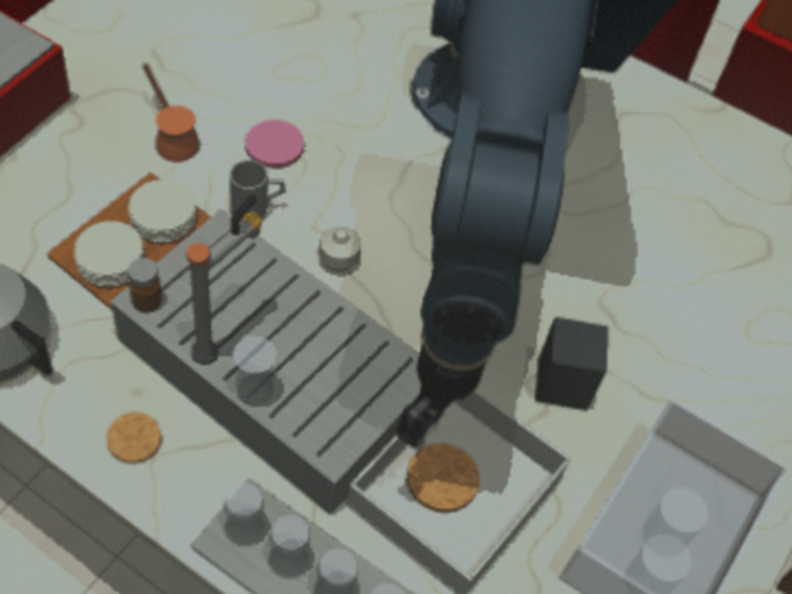

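The cork stand lies flat in the tub at (443,477). All bystanders look untouched, and the mug is at (248,190) with its handle towards (283,187). Next is the mug, which I'll grip by its handle so the hand stays in front of the spout.

Run:
```python
from h import *
plan([.400,-.118],.2,-.689,16)
```

```text
now [0.653  0.2907 0.1256] [-0.0226  0.2448] yaw 1.493 F [0.4 0.5 2.9] w 0.0854 t 9.55
[-1, np.float64(-27.0), np.float64(-14.0), np.float64(-5.0), np.float64(0.136)]
[-1, np.float64(-28.0), np.float64(-10.0), np.float64(-5.0), np.float64(0.136)]
[-1, np.float64(-29.0), np.float64(-6.0), np.float64(-5.0), np.float64(0.136)]
[-1, np.float64(-30.0), np.float64(-2.0), np.float64(-5.0), np.float64(0.136)]
[-1, np.float64(-30.0), np.float64(2.0), np.float64(-5.0), np.float64(0.136)]
[-1, np.float64(-29.0), np.float64(6.0), np.float64(-5.0), np.float64(0.136)]
[-1, np.float64(-28.0), np.float64(10.0), np.float64(-5.0), np.float64(0.136)]
[-1, np.float64(-27.0), np.float64(14.0), np.float64(-5.0), np.float64(0.136)]
[-1, np.float64(-25.0), np.float64(17.0), np.float64(-5.0), np.float64(0.136)]
[-1, np.float64(-22.0), np.float64(20.0), np.float64(-5.0), np.float64(0.136)]
[-1, np.float64(-19.0), np.float64(23.0), np.float64(-5.0), np.float64(0.136)]
[-1, np.float64(-16.0), np.float64(26.0), np.float64(-5.0), np.float64(0.136)]
[-1, np.float64(-12.0), np.float64(28.0), np.float64(-5.0), np.float64(0.136)]
[-1, np.float64(-8.0), np.float64(29.0), np.float64(-5.0), np.float64(0.136)]
[-1, np.float64(-4.0), np.float64(30.0), np.float64(-5.0), np.float64(0.136)]
[-1, np.float64(-0.0), np.float64(30.0), np.float64(-5.0), np.float64(0.136)]
```

>>> {"fn": "carry_out", "kwargs": {
  "increments": [
    [-1, -10, -8, -20, 0.136],
    [-1, -28, -10, -20, 0.136],
    [-1, -29, -6, -15, 0.136],
    [-1, -30, -2, -10, 0.136],
    [-1, -30, 2, -5, 0.136],
    [-1, -29, 6, 0, 0.136],
    [-1, -28, 10, 0, 0.136],
    [-1, -27, 14, 0, 0.136]
  ]
}}

```text
time_s: 10.55
tool_pos: [0.5308, 0.1036, 0.1996]
eef_rot: [3.14, -0.003, 0.372]
contact_force: [-0.4, -0.5, 0.1]
gripper_width: 0.0852
```

>>> {"fn": "carry_out", "kwargs": {
  "increments": [
    [-1, -25, 17, 0, 0.136],
    [-1, -22, 20, 0, 0.136],
    [-1, -19, 23, 0, 0.136],
    [-1, -16, 26, 0, 0.136],
    [-1, -12, 28, 0, 0.136],
    [-1, -8, 29, 0, 0.136],
    [-1, -4, 24, 0, 0.12],
    [-1, 0, 0, 0, 0]
  ]
}}

```text
time_s: 11.55
tool_pos: [0.3992, -0.1727, 0.1968]
eef_rot: [-3.062, 0.014, -0.464]
contact_force: [-0.5, -0.2, 1.5]
gripper_width: 0.0854
```

Run:
```python
from h import *
plan([.4022,-.1201],.12,-.689,8); snap('scene','s4.png',(250,30,370,150),5)
o=get_obs()
```

```text
now [ 0.3992 -0.1727  0.1968] [-0.2395 -0.237 ] yaw -0.464 F [-0.5 -0.2  1.5] w 0.0854 t 11.55
[-1, np.float64(-3.0), np.float64(-6.0), np.float64(10.0), np.float64(0.028)]
[-1, np.float64(-3.0), np.float64(-6.0), np.float64(10.0), np.float64(0.028)]
[-1, np.float64(-3.0), np.float64(-6.0), np.float64(10.0), np.float64(0.028)]
[-1, np.float64(-3.0), np.float64(-6.0), np.float64(10.0), np.float64(0.028)]
[-1, np.float64(-3.0), np.float64(-6.0), np.float64(10.0), np.float64(0.028)]
[-1, np.float64(-3.0), np.float64(-6.0), np.float64(10.0), np.float64(0.028)]
[-1, np.float64(-4.0), np.float64(-6.0), np.float64(10.0), np.float64(0.028)]
[-1, np.float64(-4.0), np.float64(-5.0), np.float64(10.0), np.float64(0.028)]
```

>>> {"fn": "carry_out", "kwargs": {
  "increments": [
    [-1, -5, -9, 0, 0.045],
    [-1, -5, -9, 0, 0.045],
    [-1, -5, -9, 0, 0.045],
    [-1, -5, -9, 0, 0.045],
    [-1, -5, -9, 0, 0.035],
    [-1, 0, -2, 10, 0],
    [-1, 0, 0, 10, 0],
    [-1, 0, 0, 0, 0]
  ]
}}

```text
time_s: 12.6
tool_pos: [0.3593, -0.1835, 0.1819]
eef_rot: [-2.995, 0.038, -0.583]
contact_force: [-0.7, -0.2, 0.7]
gripper_width: 0.0858
```

Run:
```python
from h import *
o=get_obs();print(o['eef_rot'],o['q'])
plan([.4022,-.1201],.11,-.689,8); snap('scene','s5.png',(250,30,370,150),5)
m=camera_model('scene')
print((w2p('scene',[.4022,-.1201,.17])-[250,30])*5,(w2p('scene',[.4061,-.1233,.045])-[250,30])*5)
```

```text
[-2.99494388  0.03813456 -0.58289026] [-0.58349699  0.08220035 -0.34564605  1.18117403  0.14662562  3.14097979]
now [ 0.3593 -0.1835  0.1819] [-0.2784 -0.2508] yaw -0.583 F [-0.7 -0.2  0.7] w 0.0858 t 12.6
[-1, np.float64(0.0), np.float64(-10.0), np.float64(9.0), np.float64(0.013)]
[-1, np.float64(-0.0), np.float64(-10.0), np.float64(9.0), np.float64(0.013)]
[-1, np.float64(-0.0), np.float64(-10.0), np.float64(9.0), np.float64(0.013)]
[-1, np.float64(-0.0), np.float64(-10.0), np.float64(9.0), np.float64(0.013)]
[-1, np.float64(-0.0), np.float64(-10.0), np.float64(9.0), np.float64(0.013)]
[-1, np.float64(-1.0), np.float64(-10.0), np.float64(9.0), np.float64(0.013)]
[-1, np.float64(-1.0), np.float64(-10.0), np.float64(9.0), np.float64(0.013)]
[-1, np.float64(-1.0), np.float64(-10.0), np.float64(9.0), np.float64(0.013)]
[403.53284827 541.20100255] [391.41447382 669.79813933]
```

View pics/s5.png

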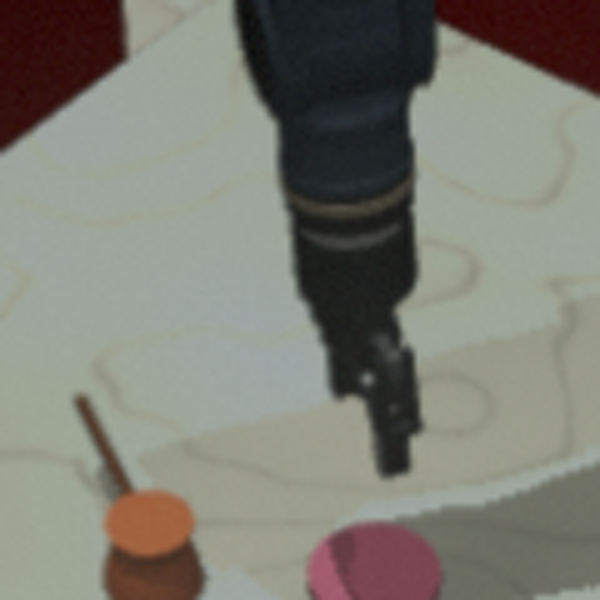

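The hand is at (390,470) and tilted, with no contact. The cause is joint 6 sitting at its limit (3.141). I need the half-turn-equivalent grasp, so I'll unwind and see whether the tilt goes away.

>>> {"fn": "carry_out", "kwargs": {
  "increments": [
    [-1, 0, 0, 0, -0.18],
    [-1, 0, 0, 0, -0.18],
    [-1, 0, 0, 0, -0.18],
    [-1, 0, 0, 0, -0.18],
    [-1, 0, 0, 0, -0.18],
    [-1, 0, 0, 0, -0.18],
    [-1, 0, 0, 0, -0.18],
    [-1, 0, 0, 0, -0.18]
  ]
}}

```text
time_s: 13.65
tool_pos: [0.3616, -0.183, 0.1828]
eef_rot: [-3.092, -0.143, 0.901]
contact_force: [0.3, 0.2, -0.5]
gripper_width: 0.0856
```

```bash
cat >> h.py <<'E'
from scipy.spatial.transform import Rotation as Ro
def st():
    o=get_obs();R=Ro.from_euler('xyz',o['eef_rot']).as_matrix()
    print('pos',o['tool_pos'].round(4),'rpy',o['eef_rot'].round(3),'zaxis',R[:,2].round(3),'q',o['q'].round(3),'w',round(o['gripper_width'],4),'F',o['contact_force'].round(1),'t',o['time_s'])
E
python3 -c "
from h import *
st()"
```

```text
pos [ 0.3616 -0.183   0.1828] rpy [-3.092 -0.143  0.901] zaxis [ 0.05   0.142 -0.989] q [-0.579  0.084 -0.342  1.182  0.147  1.655] w 0.0856 F [ 0.3  0.2 -0.5] t 13.65
```

The tilt (0.15 rad, joint 5) stays once made. I'll cancel it by symmetry at joint 6's lower limit, well above everything.

>>> {"fn": "carry_out", "kwargs": {
  "increments": [
    [-1, 0, 0, -3, -0.187],
    [-1, 0, 0, 0, -0.187],
    [-1, 0, 0, 0, -0.187],
    [-1, 0, 0, 0, -0.187],
    [-1, 0, 0, 0, -0.187],
    [-1, 0, 0, 0, -0.187],
    [-1, 0, 0, 0, -0.187],
    [-1, 0, 0, 0, -0.187]
  ]
}}

```text
time_s: 14.65
tool_pos: [0.3637, -0.1829, 0.1866]
eef_rot: [3.003, -0.058, 2.409]
contact_force: [0.7, 0.6, -0.4]
gripper_width: 0.0854
```

>>> {"fn": "carry_out", "kwargs": {
  "increments": [
    [-1, 0, 0, -3, -0.187],
    [-1, 0, 0, 0, -0.187],
    [-1, 0, 0, 0, -0.187],
    [-1, 0, 0, 0, -0.187],
    [-1, 0, 0, 0, -0.187],
    [-1, 0, 0, 0, -0.187],
    [-1, 0, 0, 0, -0.187],
    [-1, 0, 0, 0, -0.187]
  ]
}}

```text
time_s: 15.65
tool_pos: [0.3658, -0.1828, 0.1904]
eef_rot: [3.074, 0.134, -2.383]
contact_force: [0.2, 0.7, 0.9]
gripper_width: 0.0852
```

>>> {"fn": "carry_out", "kwargs": {
  "increments": [
    [-1, 0, 0, -3, -0.187],
    [-1, 0, 0, 0, -0.187],
    [-1, 0, 0, 0, -0.187],
    [-1, 0, 0, 0, -0.187],
    [-1, 0, 0, 0, -0.187],
    [-1, 0, 0, 0, -0.187],
    [-1, 0, 0, 0, -0.187],
    [-1, 0, 0, 0, -0.187]
  ]
}}

```text
time_s: 16.65
tool_pos: [0.3679, -0.1827, 0.1942]
eef_rot: [-3.012, 0.075, -0.874]
contact_force: [-0.0, -1.1, 0.8]
gripper_width: 0.0851
```

```bash
python3 -c "
from h import *
st()"
```

```text
pos [ 0.3679 -0.1827  0.1942] rpy [-3.012  0.075 -0.874] zaxis [ 0.051  0.14  -0.989] q [-0.57   0.083 -0.312  1.209  0.146 -2.835] w 0.0851 F [-0.  -1.1  0.8] t 16.65
```

>>> {"fn": "carry_out", "kwargs": {
  "increments": [
    [-1, 0, 0, 0, -0.187],
    [-1, 0, 0, 0, -0.13],
    [-1, 0, 0, 0, -0.1],
    [-1, 0, 0, 0, -0.1],
    [-1, 0, 0, 0, -0.1],
    [-1, 0, 0, 0, -0.1],
    [-1, 0, 0, 0, 0],
    [-1, 0, 0, 0, 0]
  ]
}}

```text
time_s: 17.65
tool_pos: [0.408, -0.0894, 0.1948]
eef_rot: [-3.075, -0.018, -0.265]
contact_force: [-0.9, 0.2, -0.1]
gripper_width: 0.0857
```

```bash
python3 -c "
from h import *
st()"
```

```text
pos [ 0.408  -0.0894  0.1948] rpy [-3.075 -0.018 -0.265] zaxis [ 0.034  0.059 -0.998] q [-0.264  0.058 -0.33   1.165  0.066 -3.141] w 0.0857 F [-0.9  0.2 -0.1] t 17.65
```

>>> {"fn": "carry_out", "kwargs": {
  "increments": [
    [-1, 0, 0, 0, -0.1],
    [-1, 0, 0, 0, -0.1],
    [-1, 0, 0, 0, -0.1],
    [-1, 0, 0, 0, -0.03],
    [-1, 0, 0, 0, 0],
    [-1, 0, 0, 0, 0.187],
    [-1, 0, 0, 0, 0.187],
    [-1, 0, 0, 0, 0.187]
  ]
}}

```text
time_s: 18.65
tool_pos: [0.4173, -0.0162, 0.1947]
eef_rot: [-3.13, -0.028, -0.6]
contact_force: [0.3, 0.2, 0.0]
gripper_width: 0.0854
```

```bash
python3 -c "
from h import *
st()"
```

```text
pos [ 0.4173 -0.0162  0.1947] rpy [-3.13  -0.028 -0.6  ] zaxis [ 0.03  -0.006 -1.   ] q [-0.035  0.049 -0.339  1.153 -0.005 -2.577] w 0.0854 F [0.3 0.2 0. ] t 18.65
```

>>> {"fn": "carry_out", "kwargs": {
  "increments": [
    [-1, 0, 0, 0, 0.187],
    [-1, 0, 0, 0, 0.187],
    [-1, 0, 0, 0, 0.187],
    [-1, 0, 0, 0, 0.187],
    [-1, 0, 0, 0, 0.187],
    [-1, 0, 0, 0, 0.187],
    [-1, 0, 0, 0, 0.187],
    [-1, 0, 0, 0, 0.187]
  ]
}}

```text
time_s: 19.65
tool_pos: [0.417, -0.0253, 0.1945]
eef_rot: [-3.114, 0.009, -2.1]
contact_force: [-0.8, -0.6, -0.3]
gripper_width: 0.0856
```

>>> {"fn": "carry_out", "kwargs": {
  "increments": [
    [-1, 0, 0, 0, 0.187],
    [-1, 0, 0, 0, 0.187],
    [-1, 0, 0, 0, 0.187],
    [-1, 0, 0, 0, 0.187],
    [-1, 0, 0, 0, 0.187],
    [-1, 0, 0, 0, 0.187],
    [-1, 0, 0, 0, 0.187],
    [-1, 0, 0, 0, 0.14]
  ]
}}

```text
time_s: 20.65
tool_pos: [0.4164, -0.0344, 0.1943]
eef_rot: [3.136, 0.027, 2.723]
contact_force: [-0.0, -0.3, 0.4]
gripper_width: 0.0854
```

```bash
python3 -c "
from h import *
st();plan([.4022,-.1201],.12,2.4526,8)"
```

```text
pos [ 0.4164 -0.0344  0.1943] rpy [3.136 0.027 2.723] zaxis [ 0.027 -0.005 -1.   ] q [-0.08   0.051 -0.337  1.155 -0.003  0.339] w 0.0854 F [-0.  -0.3  0.4] t 20.65
now [ 0.4164 -0.0344  0.1943] [-0.2331 -0.0978] yaw 2.723 F [-0.  -0.3  0.4] w 0.0854 t 20.65
[-1, np.float64(-3.0), np.float64(-11.0), np.float64(9.0), np.float64(0.034)]
[-1, np.float64(-3.0), np.float64(-10.0), np.float64(9.0), np.float64(0.034)]
[-1, np.float64(-3.0), np.float64(-10.0), np.float64(9.0), np.float64(0.034)]
[-1, np.float64(-4.0), np.float64(-10.0), np.float64(9.0), np.float64(0.034)]
[-1, np.float64(-4.0), np.float64(-10.0), np.float64(9.0), np.float64(0.034)]
[-1, np.float64(-4.0), np.float64(-10.0), np.float64(9.0), np.float64(0.034)]
[-1, np.float64(-5.0), np.float64(-10.0), np.float64(9.0), np.float64(0.034)]
[-1, np.float64(-5.0), np.float64(-10.0), np.float64(9.0), np.float64(0.034)]
```

>>> {"fn": "carry_out", "kwargs": {
  "increments": [
    [-1, -3, -11, 5, 0.034],
    [-1, -3, -10, 9, 0.034],
    [-1, -3, -10, 9, 0.034],
    [-1, -4, -10, 9, 0.034],
    [-1, -4, -10, 9, 0.034],
    [-1, -4, -10, 9, 0.034],
    [-1, -5, -9, 9, 0.034],
    [-1, -3, -3, 5, 0.02]
  ]
}}

```text
time_s: 21.65
tool_pos: [0.4043, -0.1205, 0.1254]
eef_rot: [3.129, 0.024, 2.449]
contact_force: [-1.3, -0.1, 1.1]
gripper_width: 0.0859
```

```bash
python3 -c "
from h import *
st();plan([.4022,-.1201],.06,2.4526,8);snap('scene','s6.png',(250,80,370,190),5.5)"
```

```text
pos [ 0.4043 -0.1205  0.1254] rpy [3.129 0.024 2.449] zaxis [ 0.026 -0.005 -1.   ] q [-0.291  0.111 -0.46   0.973  0.002  0.401] w 0.0859 F [-1.3 -0.1  1.1] t 21.65
now [ 0.4043 -0.1205  0.1254] [-0.2384 -0.1846] yaw 2.449 F [-1.3 -0.1  1.1] w 0.0859 t 21.65
[-1, np.float64(0.0), np.float64(-0.0), np.float64(8.0), np.float64(-0.001)]
[-1, np.float64(0.0), np.float64(-0.0), np.float64(8.0), np.float64(-0.001)]
[-1, np.float64(0.0), np.float64(-0.0), np.float64(8.0), np.float64(-0.001)]
[-1, np.float64(0.0), np.float64(-0.0), np.float64(8.0), np.float64(-0.001)]
[-1, np.float64(0.0), np.float64(-0.0), np.float64(8.0), np.float64(-0.001)]
[-1, np.float64(0.0), np.float64(-0.0), np.float64(8.0), np.float64(-0.001)]
[-1, np.float64(0.0), np.float64(-0.0), np.float64(8.0), np.float64(-0.001)]
[-1, np.float64(0.0), np.float64(-0.0), np.float64(8.0), np.float64(-0.001)]
```

View pics/s6.png

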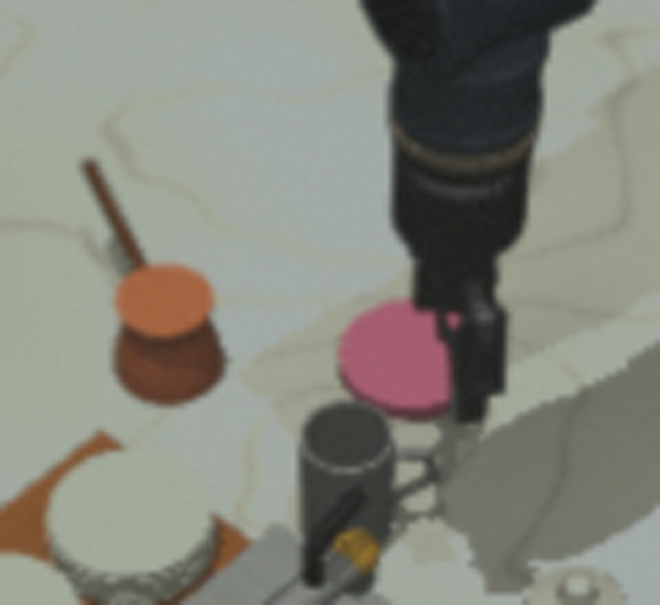

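The mug is at (347,490) with its handle reaching to about (440,467), close to the predicted spot. The open hand is right above it, so I descend and close.

>>> {"fn": "carry_out", "kwargs": {
  "increments": [
    [-1, 2, -1, 14, 0],
    [-1, 1, -1, 14, 0],
    [-1, 1, -1, 14, 0],
    [-1, 0, 0, 14, 0],
    [-1, 0, 0, 14, 0],
    [-1, 0, 0, 13, 0],
    [-1, 0, 0, 9, 0],
    [-1, 0, 0, 5, 0]
  ]
}}

```text
time_s: 22.7
tool_pos: [0.4049, -0.1206, 0.0263]
eef_rot: [3.127, 0.027, 2.449]
contact_force: [-0.4, -0.6, 1.1]
gripper_width: 0.0854
```

```bash
python3 -c "
from h import *
st()"
```

```text
pos [ 0.4049 -0.1206  0.0263] rpy [3.127 0.027 2.449] zaxis [ 0.03  -0.006 -1.   ] q [-0.292  0.227 -0.624  0.69   0.003  0.4  ] w 0.0854 F [-0.4 -0.6  1.1] t 22.7
```

>>> {"fn": "carry_out", "kwargs": {
  "increments": [
    [0.3, 0, 0, 0, 0],
    [0.6, 0, 0, 0, 0],
    [1, 0, 0, 0, 0],
    [1, 0, 0, 0, 0],
    [1, 0, 0, 0, 0],
    [1, 0, 0, 0, 0],
    [1, 0, 0, 0, 0],
    [1, 0, 0, 0, 0]
  ]
}}

```text
time_s: 23.7
tool_pos: [0.4056, -0.1208, 0.0272]
eef_rot: [3.126, 0.029, 2.449]
contact_force: [0.1, 0.1, -0.3]
gripper_width: 0.0062
```

```bash
python3 -c "
from h import *
st();snap('scene','s7.png',(280,100,370,190),6)"
```

```text
pos [ 0.4056 -0.1208  0.0272] rpy [3.126 0.029 2.449] zaxis [ 0.032 -0.006 -0.999] q [-0.292  0.225 -0.622  0.691  0.003  0.401] w 0.0062 F [ 0.1  0.1 -0.3] t 23.7
```

View pics/s7.png

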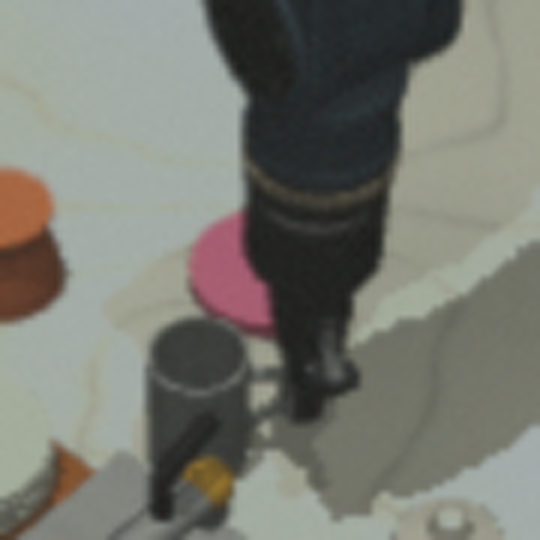

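The fingers hold the handle at (305,390), and the mug (198,430) stands upright. I lift gently.

>>> {"fn": "carry_out", "kwargs": {
  "increments": [
    [1, 0, 0, -6, 0],
    [1, 0, 0, -12, 0],
    [1, 0, 0, -16, 0],
    [1, 0, 0, -18, 0],
    [1, 0, 0, -18, 0],
    [1, 0, 0, -18, 0],
    [1, 0, 0, -16, 0],
    [1, 0, 0, -10, 0]
  ]
}}

```text
time_s: 24.75
tool_pos: [0.4006, -0.1196, 0.1488]
eef_rot: [3.126, 0.028, 2.449]
contact_force: [0.8, -0.3, -2.4]
gripper_width: 0.0063
```

```bash
python3 -c "
from h import *
st();plan(l2w(-.15,-.046),.15,np.pi-.078,8,1)"
```

```text
pos [ 0.4006 -0.1196  0.1488] rpy [3.126 0.028 2.449] zaxis [ 0.032 -0.006 -0.999] q [-0.293  0.08  -0.43   1.029  0.004  0.4  ] w 0.0063 F [ 0.8 -0.3 -2.4] t 24.75
now [ 0.4006 -0.1196  0.1488] [-0.2422 -0.1839] yaw 2.449 F [ 0.8 -0.3 -2.4] w 0.0063 t 24.75
[1, np.float64(1.0), np.float64(21.0), np.float64(-0.0), np.float64(-0.077)]
[1, np.float64(-1.0), np.float64(21.0), np.float64(-0.0), np.float64(-0.077)]
[1, np.float64(-3.0), np.float64(21.0), np.float64(-0.0), np.float64(-0.077)]
[1, np.float64(-4.0), np.float64(20.0), np.float64(-0.0), np.float64(-0.077)]
[1, np.float64(-6.0), np.float64(20.0), np.float64(-0.0), np.float64(-0.077)]
[1, np.float64(-7.0), np.float64(19.0), np.float64(-0.0), np.float64(-0.077)]
[1, np.float64(-9.0), np.float64(19.0), np.float64(-0.0), np.float64(-0.077)]
[1, np.float64(-10.0), np.float64(18.0), np.float64(-0.0), np.float64(-0.077)]
```

>>> {"fn": "carry_out", "kwargs": {
  "increments": [
    [1, 0, 8, 0, -0.03],
    [1, 0, 11, 0, -0.045],
    [1, 0, 11, 0, -0.045],
    [1, -1, 11, 0, -0.045],
    [1, -1, 11, 0, -0.045],
    [1, -2, 11, 0, -0.045],
    [1, -3, 11, 0, -0.045],
    [1, -3, 11, 0, -0.045]
  ]
}}

```text
time_s: 25.75
tool_pos: [0.4556, -0.0458, 0.1492]
eef_rot: [3.137, 0.03, 2.819]
contact_force: [0.2, -0.4, -1.7]
gripper_width: 0.0064
```

>>> {"fn": "carry_out", "kwargs": {
  "increments": [
    [1, -4, 10, 0, -0.045],
    [1, -4, 10, 0, -0.045],
    [1, -4, 10, 0, -0.045],
    [1, -4, 10, 0, -0.045],
    [1, -5, 10, 0, -0.045],
    [1, -5, 9, 0, -0.035],
    [1, -4, 8, 0, -0.02],
    [1, -2, 4, 0, 0]
  ]
}}

```text
time_s: 26.75
tool_pos: [0.5028, 0.0235, 0.1501]
eef_rot: [-3.137, 0.03, 3.12]
contact_force: [0.4, -0.1, -1.1]
gripper_width: 0.0064
```

```bash
python3 -c "
from h import *
st();plan(l2w(-.071,-.046),.15,np.pi-.078,8,1);snap('scene','s8.png',(230,100,400,240),4.5)
s=l2w(-.009,-.046);print(s,[((w2p('scene',[*s,z])-[230,100])*4.5).round() for z in(.27,.29,.1)])"
```

```text
pos [0.5028 0.0235 0.1501] rpy [-3.137  0.03   3.12 ] zaxis [ 0.03  -0.005 -1.   ] q [ 0.051  0.222 -0.251  1.069 -0.007  0.072] w 0.0064 F [ 0.4 -0.1 -1.1] t 26.75
now [0.5028 0.0235 0.1501] [-0.1515 -0.0333] yaw 3.12 F [ 0.4 -0.1 -1.1] w 0.0064 t 26.75
[1, np.float64(-10.0), np.float64(-2.0), np.float64(0.0), np.float64(0.007)]
[1, np.float64(-10.0), np.float64(-2.0), np.float64(0.0), np.float64(0.007)]
[1, np.float64(-10.0), np.float64(-2.0), np.float64(0.0), np.float64(0.007)]
[1, np.float64(-10.0), np.float64(-2.0), np.float64(0.0), np.float64(0.007)]
[1, np.float64(-10.0), np.float64(-2.0), np.float64(0.0), np.float64(0.007)]
[1, np.float64(-10.0), np.float64(-2.0), np.float64(0.0), np.float64(0.007)]
[1, np.float64(-10.0), np.float64(-2.0), np.float64(0.0), np.float64(0.007)]
[1, np.float64(-10.0), np.float64(-2.0), np.float64(0.0), np.float64(0.007)]
[ 6.438e-01 -3.000e-04] [array([377., 381.]), array([377., 360.]), array([377., 539.])]
```

View pics/s8.png

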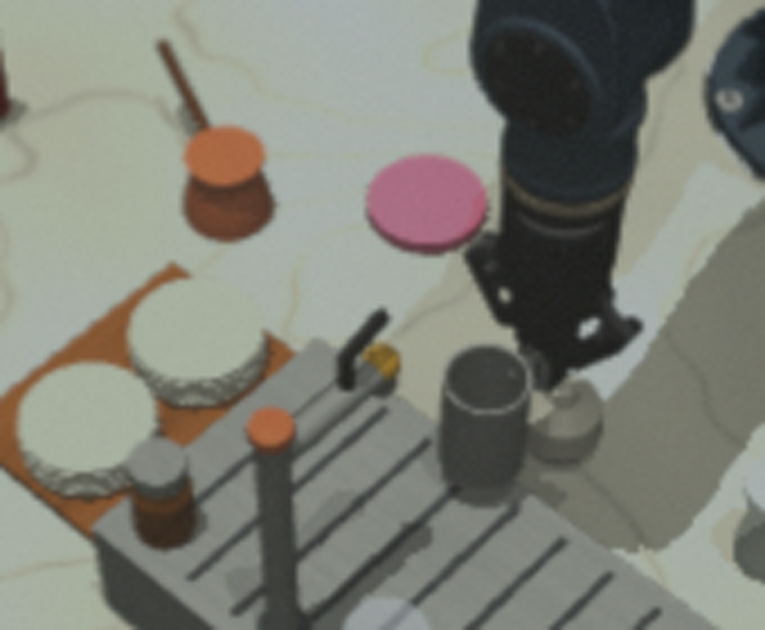

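The mug hangs upright (rim centre (487,380), base about (482,480)) in front of the spout. The brass spout is at (381,360) as predicted, and the lever tip is at (385,315).

```bash
python3 -c "
from h import *
for z in(.200,.208):
  p=p2w('scene',230+487/4.5,100+380/4.5,z);print(p,w2l(p))
b=p2w('scene',230+381/4.5,100+360/4.5,.29);print('brass',w2l(b))
p=p2w('scene',230+482/4.5,100+476/4.5,.123);print('base',w2l(p))
"
```

```text
[0.5571 0.0212 0.2   ] [-0.0972 -0.0314]
[0.5623 0.0246 0.208 ] [-0.0922 -0.0276]
brass [-0.0108 -0.0447]
base [-0.0814 -0.0184]
```

>>> {"fn": "carry_out", "kwargs": {
  "increments": [
    [1, -6, -2, 0, 0.01],
    [1, -11, -2, 0, 0.01],
    [1, -12, -2, 0, 0.01],
    [1, -12, -2, 0, 0.01],
    [1, -12, -2, 0, 0.01],
    [1, -11, -1, 0, 0.007],
    [1, -8, -1, 0, 0],
    [1, -3, 0, 0, 0]
  ]
}}

```text
time_s: 27.8
tool_pos: [0.5828, 0.0054, 0.1523]
eef_rot: [-3.139, 0.03, 3.057]
contact_force: [0.8, 0.2, -1.0]
gripper_width: 0.006
```

```bash
python3 -c "
from h import *
st();plan(l2w(-.071,-.046),.132,np.pi-.078,8,1)"
```

```text
pos [0.5828 0.0054 0.1523] rpy [-3.139  0.03   3.057] zaxis [ 0.03  -0.006 -1.   ] q [ 0.012  0.35  -0.061  1.13  -0.006  0.097] w 0.006 F [ 0.8  0.2 -1. ] t 27.8
now [0.5828 0.0054 0.1523] [-0.0703 -0.0451] yaw 3.057 F [ 0.8  0.2 -1. ] w 0.006 t 27.8
[1, np.float64(0.0), np.float64(-0.0), np.float64(3.0), np.float64(-0.001)]
[1, np.float64(0.0), np.float64(-0.0), np.float64(3.0), np.float64(-0.001)]
[1, np.float64(0.0), np.float64(-0.0), np.float64(3.0), np.float64(-0.001)]
[1, np.float64(0.0), np.float64(-0.0), np.float64(3.0), np.float64(-0.001)]
[1, np.float64(0.0), np.float64(-0.0), np.float64(3.0), np.float64(-0.001)]
[1, np.float64(0.0), np.float64(-0.0), np.float64(3.0), np.float64(-0.001)]
[1, np.float64(0.0), np.float64(-0.0), np.float64(3.0), np.float64(-0.001)]
[1, np.float64(0.0), np.float64(-0.0), np.float64(3.0), np.float64(-0.001)]
```

>>> {"fn": "carry_out", "kwargs": {
  "increments": [
    [1, 0, 0, 4, 0],
    [1, 0, 0, 4, 0],
    [1, 0, 0, 4, 0],
    [1, 0, 0, 4, 0],
    [1, 0, 0, 3, 0],
    [1, 0, 0, 3, 0],
    [1, 0, 0, 2, 0],
    [1, 0, 0, 1, 0]
  ]
}}

```text
time_s: 28.8
tool_pos: [0.5822, 0.0054, 0.1269]
eef_rot: [-3.138, 0.03, 3.057]
contact_force: [-5.4, -1.1, 13.0]
gripper_width: 0.0061
```

```bash
python3 -c "
from h import *
st()"
```

```text
pos [0.5822 0.0054 0.1269] rpy [-3.138  0.03   3.057] zaxis [ 0.03  -0.006 -1.   ] q [ 0.012  0.366 -0.105  1.07  -0.006  0.097] w 0.0061 F [-5.4 -1.1 13. ] t 28.8
```

>>> {"fn": "carry_out", "kwargs": {
  "increments": [
    [1, 0, 0, -1, 0],
    [0.5, 0, 0, 0, 0],
    [-0.2, 0, 0, 0, 0],
    [-0.6, 0, 0, 0, 0],
    [-0.6, 0, 0, 0, 0],
    [-0.6, 0, 0, 0, 0],
    [-0.6, 0, 0, 0, 0],
    [-0.6, 0, 0, 0, 0]
  ]
}}

```text
time_s: 29.8
tool_pos: [0.583, 0.0054, 0.1283]
eef_rot: [-3.138, 0.032, 3.057]
contact_force: [-0.5, 0.7, -0.1]
gripper_width: 0.0683
```

>>> {"fn": "carry_out", "kwargs": {
  "increments": [
    [-0.6, 6, 0, 0, 0],
    [-0.6, 12, 0, 0, 0],
    [-0.6, 15, 0, 0, 0],
    [-0.6, 18, 0, -5, 0],
    [-0.6, 18, 0, -10, 0],
    [-0.6, 18, 0, -10, 0],
    [-0.6, 18, 0, -10, 0],
    [-0.6, 8, 0, -5, 0]
  ]
}}

```text
time_s: 30.8
tool_pos: [0.4595, 0.0157, 0.1663]
eef_rot: [-3.138, 0.03, 3.057]
contact_force: [-0.7, 0.3, 0.4]
gripper_width: 0.0682
```

```bash
python3 -c "
from h import *
st();snap('scene','s9.png',(230,120,430,270),4)"
```

```text
pos [0.4595 0.0157 0.1663] rpy [-3.138  0.03   3.057] zaxis [ 0.03  -0.006 -1.   ] q [ 0.039  0.139 -0.313  1.09  -0.007  0.123] w 0.0682 F [-0.7  0.3  0.4] t 30.8
```

View pics/s9.png

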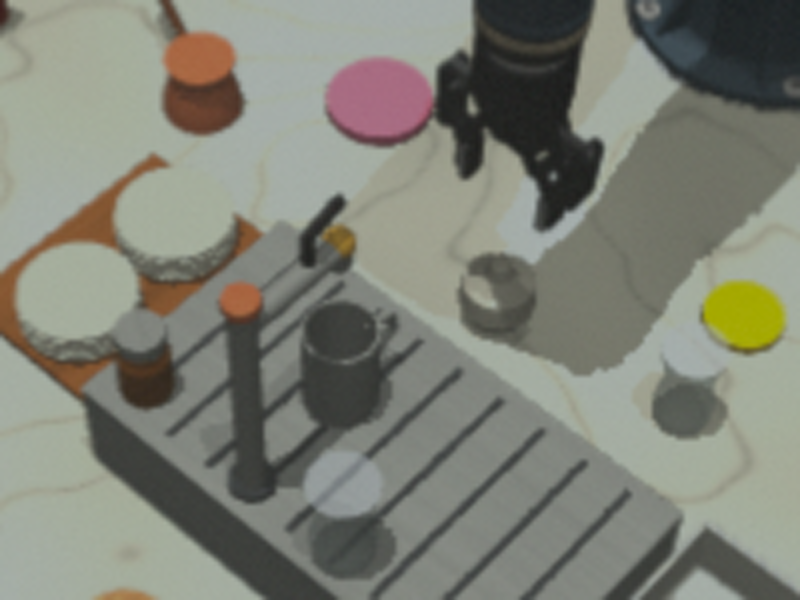

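The mug stands upright on the ledge, with its rim centre at (343,332) and its handle towards the front (390,322). The brass spout is at (339,240) and the hand is clear. I'll check the offset, and the trivet in the tub, by number.

Run:
```python
from h import *
f=lambda u,v,z:w2l(p2w('scene',230+u/4,120+v/4,z))
print('rim',f(343,332,.185),'base',f(341,391,.1),'brass',f(339,240,.29),'handle',f(391,322,.16),'colfoot',f(251,486,.1),'coltop',f(241,300,.322))
print('gl_a',f(693,350,.09),'gl_b',f(343,484,.19),'jar',f(142,333,.175))
cork()
```

```text
rim [-0.0129 -0.0423] base [-0.0174 -0.0481] brass [-0.011  -0.0445] handle [-0.0565 -0.0346] colfoot [ 0.0874 -0.0406] coltop [ 0.0854 -0.0409]
gl_a [-0.2313  0.1215] gl_b [0.0828 0.0443] jar [ 0.0788 -0.1528]
scene area 9229 bbox [545   0  95 138] [-0.6673  0.4604  0.114 ] [-1.3521  0.3111] bboxc [-1.2805  0.2953]
scene area 2686 bbox [ 0 16 65 80] [ 0.7457 -1.4338  0.114 ] [ 0.2043 -1.4672] bboxc [ 0.1773 -1.4223]
scene area 1544 bbox [  0 107 115  83] [ 0.9763 -0.8517  0.114 ] [ 0.3888 -0.8689] bboxc [ 0.3669 -0.8758]
scene area 445 bbox [266 110  24  43] [ 0.4667 -0.2839  0.114 ] [-0.1635 -0.3426] bboxc [-0.1857 -0.3717]
scene area 538 bbox [222 159  50  60] [ 0.6992 -0.216   0.114 ] [ 0.063  -0.2568] bboxc [ 0.0513 -0.2709]
scene area 302 bbox [265 175  30  26] [ 0.6263 -0.1356  0.114 ] [-0.0159 -0.1823] bboxc [-0.0197 -0.1984]
scene area 1134 bbox [  0 189 106  59] [ 1.1506 -0.6368  0.114 ] [ 0.5458 -0.6411] bboxc [ 0.5278 -0.6296]
scene area 3047 bbox [570 231  70 147] [0.3997 0.8382 0.114 ] [-0.3177  0.7709] bboxc [-0.3308  0.7433]
scene area 421 bbox [249 268  24  22] [0.89
[... 285 characters left out ...]
53  81  22 117] [ 0.756  -0.7232  0.114 ] [ 0.1591 -0.758 ] bboxc [ 0.1811 -0.7723]
top area 441 bbox [315 107  25  25] [ 0.819  -0.0331  0.114 ] [ 0.1682 -0.0651] bboxc [ 0.1676 -0.0658]
top area 1931 bbox [366 161  59  75] [ 0.5867 -0.2279  0.114 ] [-0.0482 -0.2774] bboxc [-0.045  -0.2806]
top area 701 bbox [195 163  30  30] [0.6378 0.3002 0.114 ] [-0.0384  0.2531] bboxc [-0.038   0.2535]
top area 490 bbox [413 250  55  31] [ 0.4103 -0.3258  0.114 ] [-0.2165 -0.3887] bboxc [-0.222  -0.4215]
top area 1294 bbox [  0 329  65  33] [0.1607 0.8076 0.114 ] [-0.5536  0.7218] bboxc [-0.5609  0.6983]
top area 670 bbox [ 32 358  20  42] [0.0589 0.7477 0.114 ] [-0.6504  0.6541] bboxc [-0.6485  0.6572]
```

```bash
python3 -c "
from h import *
st();print(job_done());"
```

```text
pos [0.4609 0.0157 0.1659] rpy [-3.139  0.031  3.058] zaxis [ 0.031 -0.006 -1.   ] q [ 0.038  0.141 -0.311  1.089 -0.007  0.123] w 0.0686 F [ 0.2 -0.7 -0.6] t 30.95
the job is handed in; nothing more can be done
None
```

I handed the job in at about 31 s, with both steps done as far as my last checks show. No verdict was reported.

**Pot stand:** I pushed the cork pot stand along the ledge with one open finger past the spout, then with both fingers off the end. It lies flat in the white tub, and both cameras place it inside.

**Mug:** I carried it by its handle and set it down under the spout.
- **Position:** it stands upright, an estimated 3–9 mm from the spout axis against the 20 mm allowed.
- **Handle:** it points to the front. The hand's yaw at release was within 0.01 rad of the ledge axis. The picture reading gave about 0.17 rad, which is rough but still within the 0.35 limit.

**Bystanders:** none looked moved or tipped. I compared glass_a, glass_b and the jar by number with earlier readings. They agreed to about 16 mm, and much of that is an 8–10 mm offset between the two cameras. I checked the sugar bowl and coffee pot only by eye. The tea tin was outside the last crop.

**What went wrong:** joint 6 hit its limit before the mug grasp and tilted the hand by 0.15 rad. I cancelled nearly all of this at the opposite limit, leaving about 0.03 rad. It cost about 9 s, and the measured force stayed near zero throughout. The largest force I read on the tool was about 13 N vertically as the mug touched down on the ledge, and I saw no sign of contact with the tap.

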